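# Set a colorimeter's attenuator three clicks from its stop

## Robot

A 6-joint arm with a two-finger parallel gripper is mounted at the origin on a cart in front of the work surface, level with it; the furniture and walls round the work are solid. World frame = base frame: x ahead of the robot, y to its left, z up, the work surface at z = 0. Lengths are in mm, angles in rad, forces in N, time in s.
With the tool pointing down it reaches from about 350 to 775 mm from the base axis. Payload 7.3 kg.
Tool frame: the origin (TCP) lies on the front face of the gripper's body, between the roots of the fingers; the fingertips stand 66 mm ahead of it and the grasp point (between the pads) lies 47 mm ahead of it (bot.tip_extent is the distance from the TCP to the fingertips, in mm); z points along the fingers, y is the line along which they close (so a half turn about z gives the same grasp; the last joint's range is limited). The gripper opens to 92 mm and grips with 3 to 60 N. Pads are 19 mm wide; open, the fingers measure 130 mm over their backs; the gripper's body (75 mm by 190 mm) begins 47 mm behind the grasp point.
Start: joints at [1.146, 0.342, 1.524, -0, 1.275, -0.146], TCP at [144.463, 504.746, 292.241] pointing down, gripper open.
Joint ranges: [-2.53, 2.53], [-0.77, 2.02], [0.04, 2.7], [-1, 4.14], [0.28, 2.66], [-3.11, 3.11]. Speed limits (rad/s): [2.57, 2.57, 3.14, 3.14, 3.14, 3.14].

## Interface

Orientations are given as [roll, pitch, yaw] about the fixed x, y, z axes, in that order (R = Rz(yaw) Ry(pitch) Rx(roll)).
In Python, from plant import readout, viewer, order, bot gives the robot as it stands.
- The arm moves only by the shell command python3 -m creep 'ROWS'. ROWS is text: rows parted by semicolons, each of 7 numbers parted by spaces: the shift along the world's x, y, z in m, then the turn, a rotation vector about the world's x, y, z in rad, then the opening in per cent of the stroke, from 0 (shut) to 100 (fully open). A call has 1 to 8 rows; each row shifts and turns the commanded pose from where the row before left it; what a row does not reach is not made up. A row lasts 1/12 s, in which the tool goes at most 41.7 mm and 7.16 degrees, less where a joint would pass 70% of its speed; a pose out of reach is approached as far as the arm can. A call is refused whole if a number of a shift passes 0.0417 or a number of a turn 0.125, either way. A call with a gripper value outside its range is refused whole. The fingers move at their own pace and stop on an object; the grip force is fixed at half the most. Time passes only in rows, so rows that do not move let the fingers close. It gives the time, the measured TCP pose, the force, the opening and the grip force at its end, in the units of the state.
- readout.get_obs(): the state, without advancing time (a new reading comes with each control period).
- viewer.capture(name): name is "scene" or "top"; returns the picture (420x560x3 uint8, red, green, blue); there is no depth.
- viewer.camera_info(name): a dict with "fx", "fy", "cx", "cy" (pixels), "D" ([k1, k2, p1, p2, k3] as OpenCV has them; the pictures are not rectified), "origin" and "rotation" of the camera in the world. Camera axes: x right, y up, looking along -z (the intrinsics and any distortion apply to the point x, -y, -z); pixel columns grow to the right and rows downward; lengths in mm; the calibration is good to about 2 mm. A picture is of the moment at which its call begins. camera_info takes no time and is no camera call.
- order.close_job(): hands the job in; it is judged then, once.
The state is a dict: "time": time; "joint_positions": joint angles; "dq": joint speeds; "tau": joint torques, N m; "tool_pos": TCP position; "tcp_rot": TCP orientation; "contact_force": force on the tool from outside, world axes, zero at the start; "moment": the same for the moment, N m; "grip_width": finger opening in mm; "finger_force": force on a finger pad.
Only numpy, scipy, OpenCV 4.12 (cv2) and the standard library are available. Lean on these libraries where they do the work, as an engineer would, in place of code of your own. Each camera call takes 0.05 s, during which the arm holds its last target. There are 200 camera calls.

## Task

Get the colorimeter ready and take its reading with fingertips alone, without picking anything up or pinching the lever: press the cover of the cuvette well fully shut and push the attenuator lever back to its left-hand end stop. Then slide the lever to the right through its clicks and stop at the third one - never past it, because each click lets more light on to the sensor - and finally press the round read button all the way down and let it go. Keep the instrument where it stands, and leave the cuvette in its well and the things around alone.

Things in the scene. Friction and masses are not known exactly. Their poses are not given: they have to be found in the camera images.
- colorimeter: Grey-white instrument, 200 x 210 mm, flat deck 62 mm above the bench, 3.5 kg, loose on rubber feet (a level push of some 30 N shifts it). Origin: centre of its underside; +x to its back, +y to its left, +z up. Lever slot along y at x = -0.038; well and cover at the back left, read button at the front right, tilted display pod (top at most 92 mm above the bench) at the back right.
- well_cover (a joint): Angle of the black cover over the cuvette well, 0 = shut, grows as it opens upward, at most 1.9 rad; it starts half open. A stiff hinge keeps it where it is left; about 1 to 2 N at its free edge moves it. Shut, its upper face is 88 mm above the bench.
- cover_hinge (a point): Point on the cover's upper (outer) face at the middle of its hinge line, which runs along the instrument's y at the cover's back edge: the cover opens up and back. It is 68 mm from hinge to free edge, 64 mm wide, 9 mm thick, with a 10 mm finger lip beyond the free edge. The point turns with the cover; the hinge axis lies 9 mm below the upper face.
- cover_edge (a point): Point on the upper (outer) face of the cover at the middle of its free edge (without the lip), 68 mm from cover_hinge; it shows how far the cover stands open.
- attenuator_lever (a joint): Lever travel in m: 0 at the left-hand stop, growing to the instrument's right (-y) to 0.070. A spring notch every 14 mm: at the stop (not counted), first click 0.014, second 0.028, third 0.042, and on. Some 5 N is needed to leave a notch; the push then eases, and past the crest half-way (7 mm) it snaps into the next by itself and stays. It starts at or between the first two clicks.
- lever_tab (a point): Centre of the lever's upright black tab, which stands in a slot plate with a mark at each of the six positions. The tab is 26 mm along the instrument's x, 12 mm thick along its sliding direction y, and its top is 24 mm above the deck; this point is 13.5 mm above the deck. Its two broad ribbed faces are pushed.
- read_button (a joint): How far the read button is pressed in m: 0 = out, 0.005 = fully down (4 N); springs back.
- read_button_top (a point): Centre of the top of the round black read button (24 mm across, in a grey collar 40 mm across), 21 mm above the deck: it stands 9 mm out of the collar.
- cuvette: Clear square cuvette, 12.5 mm wide and 44.5 mm tall, standing loose in the well with its top just below the rim. Origin: centre of its underside. It stays there.
- stain_bottle: Small brown bottle with a red cap, 38 mm across, 78 mm tall, left of the instrument. Bystander, origin at the centre of its underside; do not move it.
- wash_bottle: White wash bottle with a red cap and a bent spout, 66 x 94 mm, 177 mm tall, to the left behind the instrument. Bystander, origin at the centre of its underside; do not move it.
- beaker_100: Small clear beaker, 73 mm across the spout, 68 mm tall, right of the instrument. Bystander, origin at the centre of its underside; do not move it.
- marker: Blue marker pen with a black cap, 131 mm long, 20 mm thick, lying to the right of the instrument's front. Bystander, origin at the centre of its underside; do not move it.

How it is judged (in metres and radians):
On the way, in this order (a step that is already met when the one before it is completed fails the run):
1. the well cover is shut and the attenuator lever is at its left-hand end stop (either may be done first) (value of joint well_cover below 0.06 rad and value of joint attenuator_lever below 0.003 m), for 0.1 s.
2. the lever rests in its third notch with the cover shut (value of joint well_cover below 0.06 rad and value of joint attenuator_lever between 0.039 and 0.045 m and velocity of joint attenuator_lever between -0.02 and 0.02 m/s), for 0.2 s.
3. the read button is pressed down with the lever in the third notch and the cover shut (value of joint well_cover below 0.06 rad and value of joint read_button above 0.0038 m and value of joint attenuator_lever between 0.039 and 0.045 m), for 0.05 s.
At the end, for the whole second after the job is handed in: Cover shut (within 0.06 rad), lever at rest in the third notch (42 mm from the stop, within 3 mm), read button out again (within 1.5 mm), cuvette still down in its well, instrument within 20 mm of where it stood (value of joint well_cover below 0.06 rad and value of joint attenuator_lever between 0.039 and 0.045 m and value of joint read_button below 0.0015 m and velocity of joint attenuator_lever between -0.01 and 0.01 m/s and z of cuvette in the frame of colorimeter below 0.042 m and distance of colorimeter from where it was at the start of the episode below 0.02 m); the robot touches nothing.
It fails at once if the lever goes past the third click (over the crest beyond it, more than 50 mm from the stop) (value of joint attenuator_lever above 0.05 m).
It fails at once if the lever's tab is pinched (the fingers press on two opposite faces at once) ((contact force between the fingers and attenuator_lever_c1 above 1 N and contact force between the fingers and attenuator_lever_c2 above 1 N) or (contact force between the fingers and attenuator_lever_c3 above 1 N and contact force between the fingers and attenuator_lever_c4 above 1 N)).
It fails at once if the instrument is shoved more than 20 mm, lifted or tipped (distance of colorimeter from where it was at the start of the episode above 0.02 m or height (world z) of colorimeter above 0.01 m or angle between colorimeter's own z axis and vertical above 0.1 rad).
It fails at once if the cuvette is lifted out of its well (by more than 10 mm) (z of cuvette in the frame of colorimeter above 0.0425 m).
It fails at once if a bystander is moved more than 20 mm (distance of any of stain_bottle, wash_bottle, beaker_100, marker from where it was at the start of the episode above 0.02 m).
It also fails if it takes over 67 s, if anything falls off the work surface, if the arm or the gripper's body presses on something with over 40 N, if the wrist force passes 120 N, or if a joint passes its speed limit or range.

## Working session

There is one attempt and no reset: what is moved stays moved. The work goes in short steps, Python scripts to look and compute and a shell command to move; the robot and the scene stay as the last step left them, time stands still between calls to the robot, and variables do not carry over. Pictures are saved under pics/ and viewed, at most 10 in all, crops included, and the job is handed in when it is done.

```bash
mkdir -p pics
python3 - <<'E'
from plant import readout, viewer, order, bot
import cv2
for n in("scene","top"):
    im=viewer.capture(n); cv2.imwrite(f"pics/{n}0.png",im[:,:,::-1]); i=viewer.camera_info(n); print(n,i)
print(readout.get_obs(), bot.tip_extent)
E
```

```text
scene {'fx': 385.43601089339256, 'fy': 385.43601089339256, 'cx': 278.35042665273414, 'cy': 207.56908335580042, 'D': array([0.03201811, 0.        , 0.        , 0.        , 0.        ]), 'origin': array([ 179.77163243, -353.30029983,  710.99914024]), 'rotation': array([ 0.74851489,  0.01863889, -0.75655798])}
top {'fx': 426.20514183362155, 'fy': 426.20514183362155, 'cx': 278.51406060561175, 'cy': 203.00172644657752, 'D': array([-0.04726215,  0.        ,  0.        ,  0.        ,  0.        ]), 'origin': array([405.06957477,  80.02528041, 969.3361492 ]), 'rotation': array([ 0.19253918, -0.01775343, -1.56220522])}
{'time': 0.1, 'joint_positions': array([ 1.14599887e+00,  3.42633828e-01,  1.52487663e+00,  2.52944569e-05,
        1.27539162e+00, -1.45983501e-01]), 'dq': array([ 0.00112403, -0.00245374, -0.00064292, -0.00018904, -0.00067852,
        0.00119363]), 'tau': array([ 2.18625049e-03, -4.31997335e+01, -2.44697535e+01,  7.19484687e-02,
        5.25684643e-02, -1.06722459e-04]), 'tool_pos': array([144.34666502, 504.50201764, 291.64003125]), 'tcp_rot': array([-3.14030067e+00, -2.14409298e-04,  2.86277118e+00]), 'contact_force': array([-0.06052728,  0.02451339, -0.36196777]), 'moment': array([-0.02255948,  0.04384059,  0.05276768]), 'finger_force': 0.0, 'grip_width': 92.09576259485954} 65.5
```

View pics/scene0.png

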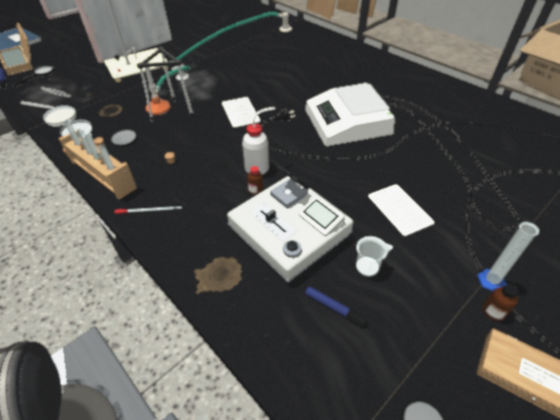

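View pics/top0.png

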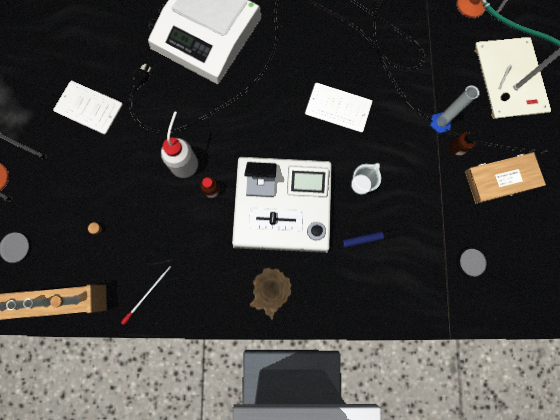

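The top view shows the instrument at about cols 235–331, rows 157–251. In it the cover is near (262,172), the lever tab near (273,218) and the button at (316,231). In the scene view the tab is at (268,216) and the button at (292,247). Next I'll enlarge both.

Run:
```python
import cv2,numpy as np
a=cv2.imread("pics/top0.png")[150:256,228:338]; b=cv2.imread("pics/scene0.png")[170:280,222:358]
a=cv2.resize(a,None,fx=3.6,fy=3.6,interpolation=cv2.INTER_CUBIC)
b=cv2.resize(b,(400,int(110*400/136)),interpolation=cv2.INTER_CUBIC)
c=np.zeros((400,800,3),np.uint8); c[:a.shape[0],:a.shape[1]]=a; c[:b.shape[0],400:]=b
cv2.imwrite("pics/crop0.png",c)
```

```text
(no output)
```

View pics/crop0.png

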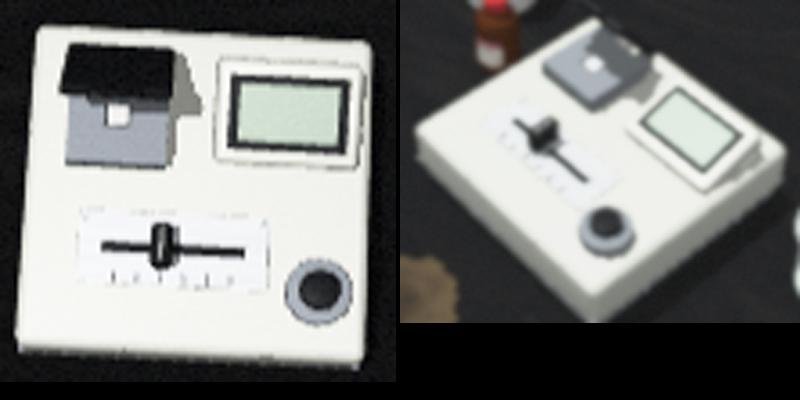

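The crops show the cover half open, with its outer face black at the back left. The tab is at about the second click (top view px about (273,216)), and the button's dark disc is at (316,231) in the top view and (292,246) in the scene view. Next I'll measure these with masks and rays.

```bash
cat > h.py <<'E'
import cv2,numpy as np
from scipy.spatial.transform import Rotation as R
from plant import viewer
def ray(cam,p):
    i=viewer.camera_info(cam); K=np.array([[i["fx"],0,i["cx"]],[0,i["fy"],i["cy"]],[0,0,1]])
    q=cv2.undistortPoints(np.array([[p]],float),K,i["D"])[0,0]
    d=R.from_euler("xyz",i["rotation"]).as_matrix()@np.array([q[0],-q[1],-1.]); return i["origin"],d/np.linalg.norm(d)
def plane(cam,p,z):
    o,d=ray(cam,p); return o+d*(z-o[2])/d[2]
def tri(p,q):
    o,d=ray("top",p); O,D=ray("scene",q)
    s=np.linalg.lstsq(np.c_[d,-D],O-o,rcond=None)[0]; a,b=o+s[0]*d,O+s[1]*D
    return (a+b)/2,np.linalg.norm(a-b)
def blob(im,box,lo,hi):
    u0,v0,u1,v1=box; g=im[v0:v1,u0:u1].max(2); m=((g>=lo)&(g<=hi)).astype(np.uint8)
    n,l,s,c=cv2.connectedComponentsWithStats(m); k=1+s[1:,4].argmax(); return c[k]+[u0,v0],s[k]+np.array([u0,v0,0,0,0])
E
python3 - <<'E'
from h import *
np.set_printoptions(precision=1,suppress=True)
t=cv2.imread("pics/top0.png"); s=cv2.imread("pics/scene0.png")
bt,st=blob(t,(305,220,328,242),0,70); bs,ss=blob(s,(283,238,302,254),0,70)
print("button",bt,st,bs,ss,tri(bt,bs), plane("top",bt,83))
lt,_l=blob(t,(266,209,281,226),0,60); ls,_s=blob(s,(262,206,276,224),0,70)
print("tab",lt,_l,ls,_s,tri(lt,ls))
C=lambda x,y:(228+(x-1.3)/3.6,150+(y-1.3)/3.6)
print("tabtop",plane("top",C(163,243),86))
for p in[(38,27),(373,42),(362,355),(18,350)]: print("corner",plane("top",C(*p),62))
for p in[(100,246),(245,254),(113,276),(137,277),(183,281),(207,283),(231,285)]: print("slot/marks",plane("top",C(*p),62))
for p in[(67,44),(175,47),(172,102),(60,92)]: print("cover",plane("top",C(*p),110))
w,_=cv2.findContours((t[150:260,225:340].min(2)>150).astype(np.uint8),cv2.RETR_EXTERNAL,2)
w=max(w,key=cv2.contourArea)[:,0]+[225,150]
P=np.array([plane("top",p,62)[:2] for p in w.astype(float)]).astype(np.float32); print(cv2.minAreaRect(P))
for b in[(195,170,225,205)]: print("stain",blob(t,b,60,255)[0],plane("top",blob(t,b,60,255)[0],78))
E
```

```text
button [316.6 230.2] [311 225  12  11  98] [291.8 245.7] [288 242   9   8  57] (array([521.3, -14.9,  78.6]), np.float64(0.4840857097775691)) [520.9 -14.6  83. ]
tab [272.6 218.4] [266 212  15  12  66] [270.5 216.5] [267 213   8   8  42] (array([546.4,  77.8,  73.7]), np.float64(0.21130827445090772))
tabtop [547.1  77.3  86. ]
corner [684.5 155.6  62. ]
corner [677.8 -50.8  62. ]
corner [485.1 -41.3  62. ]
corner [486.  162.1  62. ]
slot/marks [548.7 114.9  62. ]
slot/marks [544.8  28.1  62. ]
slot/marks [530.7 106.8  62. ]
slot/marks [530.2  92.5  62. ]
slot/marks [528.1  65.1  62. ]
slot/marks [527.1  50.7  62. ]
slot/marks [526.1  36.4  62. ]
cover [659.6 134.5 110. ]
cover [658.7  71.7 110. ]
cover [625.7  73.1 110. ]
cover [630.8 137.8 110. ]
((582.9862060546875, 57.278297424316406), (206.3508758544922, 198.23036193847656), 87.77571868896484)
stain [206.8 184.4] [617.9 220.   78. ]
```

Findings:
- The instrument's centre is about (583,57) and its yaw about −0.04.
- The tab is at y≈78, close to the second click.
- The hinge is at x≈665 and the cover's mid y≈105. From the edge ray, the cover stands open about 0.87 rad.

Now I'll close the fingers, turn, and go above the cover edge.

```bash
python3 -m creep '0.024 -0.02 0 0 0 0.08 0;0.024 -0.02 0 0 0 0.08 0;0.024 -0.02 0 0 0 0.08 0;0.024 -0.02 0 0 0 0 0;0.024 -0.02 0 0 0 0 0;0.024 -0.02 0 0 0 0 0;0.024 -0.02 0 0 0 0 0;0.024 -0.02 0 0 0 0 0'
python3 -m creep '0.024 -0.02 0 0 0 0 0;0.024 -0.02 0 0 0 0 0;0.024 -0.02 0 0 0 0 0;0.024 -0.02 0 0 0 0 0;0.024 -0.02 0 0 0 0 0;0.024 -0.02 0 0 0 0 0;0.024 -0.02 0 0 0 0 0;0.024 -0.02 0 0 0 0 0'
python3 -m creep '0.024 -0.02 0 0 0 0 0;0.024 -0.02 0 0 0 0 0;0.024 -0.02 0 0 0 0 0;0.024 -0.02 0 0 0 0 0;0 0 -0.02 0 0 0 0;0 0 -0.02 0 0 0 0;0 0 0 0 0 0 0;0 0 0 0 0 0 0'
```

```text
time: 0.77
tool_pos: [337.3, 343.5, 292.0]
tcp_rot: [-3.141, -0.001, 3.103]
contact_force: [0.5, 0.2, 0.2]
grip_width: 43.5
finger_force: 0.0
time: 1.43
tool_pos: [529.3, 183.5, 291.8]
tcp_rot: [-3.142, -0.001, 3.103]
contact_force: [1.1, 0.1, 0.1]
grip_width: 0.5
finger_force: 0.0
time: 2.1
tool_pos: [623.9, 104.7, 251.0]
tcp_rot: [-3.141, -0.004, 3.103]
contact_force: [0.5, 0.0, 0.4]
grip_width: 0.4
finger_force: 0.0
```

```bash
python3 -m creep '0.004 0 -0.008 0 0 0 0;0 0 -0.008 0 0 0 0;0 0 -0.008 0 0 0 0;0 0 -0.008 0 0 0 0;0 0 -0.004 0 0 0 0;0 0 -0.004 0 0 0 0;0 0 -0.004 0 0 0 0;0 0 -0.004 0 0 0 0'
python3 -m creep '0 0 -0.004 0 0 0 0;0 0 -0.004 0 0 0 0;0 0 -0.004 0 0 0 0;0 0 -0.004 0 0 0 0;0 0 -0.004 0 0 0 0;0 0 -0.004 0 0 0 0;0 0 0 0 0 0 0;0 0 0 0 0 0 0'
python3 - <<'E'
from h import *
a=viewer.capture("top")[150:256,228:338,::-1]; b=viewer.capture("scene")[150:280,222:358,::-1]
c=np.zeros((400,800,3),np.uint8); a=cv2.resize(a,None,fx=3.6,fy=3.6,interpolation=2); b=cv2.resize(b,(400,382),interpolation=2)
c[:a.shape[0],:a.shape[1]]=a; c[:382,400:]=b; cv2.imwrite("pics/crop1.png",c)
E
```

```text
time: 2.77
tool_pos: [626.1, 105.1, 207.3]
tcp_rot: [3.142, -0.005, 3.103]
contact_force: [-27.8, 0.3, 40.3]
grip_width: 0.6
finger_force: 20.1
time: 3.43
tool_pos: [628.4, 104.7, 179.3]
tcp_rot: [3.142, -0.001, 3.103]
contact_force: [-0.3, 0.1, 0.4]
grip_width: 0.1
finger_force: 0.0
```

View pics/crop1.png

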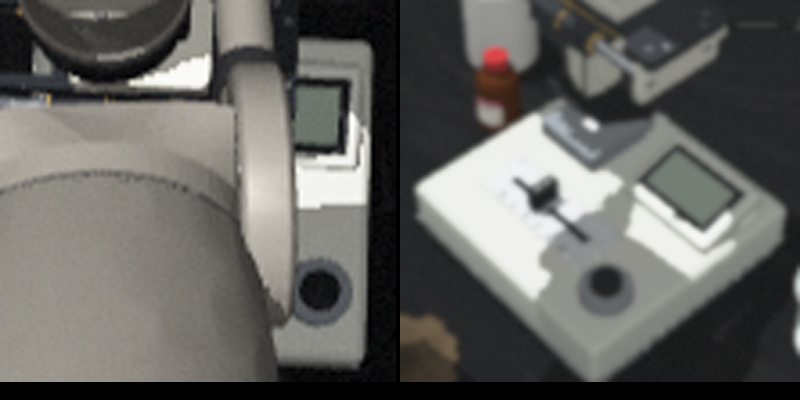

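The top view is blocked by the arm. In the scene view the cover, at about crop (600,130), is lower under the fingers, and the instrument hasn't visibly moved. I'll press on more slowly.

```bash
python3 -m creep '0 0 -0.002 0 0 0 0;0 0 -0.002 0 0 0 0;0 0 -0.002 0 0 0 0;0 0 -0.002 0 0 0 0;0 0 -0.002 0 0 0 0;0 0 -0.002 0 0 0 0;0 0 0 0 0 0 0;0 0 0 0 0 0 0'
python3 -m creep '0 0 -0.002 0 0 0 0;0 0 -0.002 0 0 0 0;0 0 -0.002 0 0 0 0;0 0 -0.002 0 0 0 0;0 0 -0.001 0 0 0 0;0 0 -0.001 0 0 0 0;0 0 0 0 0 0 0;0 0 0 0 0 0 0'
```

```text
time: 4.2
tool_pos: [628.4, 104.7, 168.0]
tcp_rot: [3.142, -0.0, 3.103]
contact_force: [0.8, 0.0, -0.9]
grip_width: 0.9
finger_force: 0.0
time: 4.87
tool_pos: [628.5, 104.7, 158.1]
tcp_rot: [3.142, 0.0, 3.103]
contact_force: [-0.1, -0.5, 1.6]
grip_width: 0.5
finger_force: 0.0
```

```bash
python3 -m creep '0 0 -0.001 0 0 0 0;0 0 -0.001 0 0 0 0;0 0 -0.001 0 0 0 0;0 0 0 0 0 0 0;0 0 0 0 0 0 0'
python3 -m creep '0 0 -0.001 0 0 0 0;0 0 -0.0005 0 0 0 0;0 0 0 0 0 0 0;0 0 0 0 0 0 0'
```

```text
time: 5.28
tool_pos: [628.5, 104.7, 155.1]
tcp_rot: [3.142, 0.0, 3.103]
contact_force: [0.1, -1.0, 0.0]
grip_width: 0.4
finger_force: 0.0
time: 5.62
tool_pos: [628.5, 104.8, 153.7]
tcp_rot: [3.142, 0.0, 3.103]
contact_force: [-0.4, 1.1, -0.4]
grip_width: 0.5
finger_force: 0.0
```

```bash
python3 -m creep '0 0 -0.001 0 0 0 0;0 0 -0.0005 0 0 0 0;0 0 0 0 0 0 0;0 0 0 0 0 0 0'
python3 -m creep '0 0 -0.001 0 0 0 0;0 0 -0.0005 0 0 0 0;0 0 0 0 0 0 0;0 0 0 0 0 0 0'
```

```text
time: 5.95
tool_pos: [628.6, 104.8, 153.5]
tcp_rot: [3.141, 0.001, 3.103]
contact_force: [-3.8, -1.0, 7.3]
grip_width: 0.4
finger_force: 3.8
time: 6.28
tool_pos: [628.6, 104.8, 153.3]
tcp_rot: [3.142, 0.002, 3.103]
contact_force: [-5.5, -0.5, 14.7]
grip_width: 0.9
finger_force: 7.6
```

The cover is hard shut, with the tip at 88 mm and a firm reaction force. Next I'll lift and move to the right side of the tab.

```bash
python3 -m creep '0 0 0.02 0 0 0 0;0 0 0.015 0 0 0 0;-0.02 -0.017 0 0 0 0 0;-0.02 -0.017 0 0 0 0 0;-0.02 -0.017 0 0 0 0 0;-0.02 -0.017 0 0 0 0 0;0 0 0 0 0 0 0;0 0 0 0 0 0 0'
python3 - <<'E'
from h import *
t=viewer.capture("top");s=viewer.capture("scene")
a=t[150:256,228:338,::-1]; b=s[150:280,222:358,::-1]
c=np.zeros((400,800,3),np.uint8); a=cv2.resize(a,None,fx=3.6,fy=3.6,interpolation=2); b=cv2.resize(b,(400,382),interpolation=2)
c[:a.shape[0],:a.shape[1]]=a; c[:382,400:]=b; cv2.imwrite("pics/crop2.png",c)
bs,ss=blob(s[:,:,::-1],(283,238,302,254),0,70); print(bs,ss,plane("scene",bs,79))
E
```

```text
time: 6.95
tool_pos: [548.2, 36.1, 186.1]
tcp_rot: [3.141, 0.001, 3.101]
contact_force: [1.7, -0.5, -0.7]
grip_width: 0.6
finger_force: 0.0
[291.85185185 245.61728395] [287 241  10  10  81] [520.9991112  -14.92610123  79.        ]
```

View pics/crop2.png

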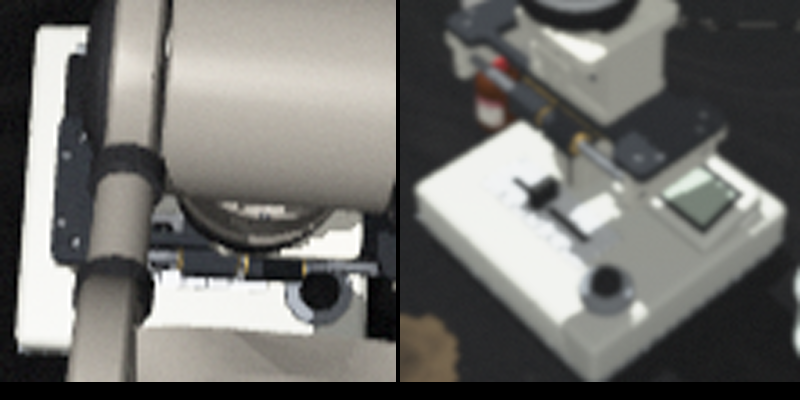

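The button is still at scene px (292,246), so the instrument hasn't moved. The tab is at about crop (543,192), and the fingers are right of it. I'll lower them and push left.

```bash
python3 -m creep '0 0 -0.02 0 0 0 0;0 0 -0.02 0 0 0 0;0 0 -0.01 0 0 0 0;0 0 0 0 0 0 0;0 0.004 0 0 0 0 0;0 0.004 0 0 0 0 0;0 0.003 0 0 0 0 0;0 0 0 0 0 0 0'
python3 -m creep '0 0.002 0 0 0 0 0;0 0.002 0 0 0 0 0;0 0.002 0 0 0 0 0;0 0 0 0 0 0 0'
python3 -m creep '0 0.002 0 0 0 0 0;0 0.002 0 0 0 0 0;0 0.002 0 0 0 0 0;0 0 0 0 0 0 0'
```

```text
time: 7.72
tool_pos: [549.0, 48.6, 136.7]
tcp_rot: [3.141, 0.002, 3.104]
contact_force: [0.1, 0.1, 0.2]
grip_width: 0.2
finger_force: 0.0
time: 8.05
tool_pos: [548.5, 54.1, 135.9]
tcp_rot: [3.141, 0.0, 3.103]
contact_force: [0.3, -0.6, 0.5]
grip_width: 0.3
finger_force: 0.0
time: 8.38
tool_pos: [548.6, 59.6, 135.8]
tcp_rot: [-3.141, 0.0, 3.103]
contact_force: [0.6, -1.5, 0.3]
grip_width: 0.5
finger_force: 0.7
```

```bash
python3 -m creep '0 0.002 0 0 0 0 0;0 0.002 0 0 0 0 0;0 0.002 0 0 0 0 0;0 0.002 0 0 0 0 0;0 0.002 0 0 0 0 0;0 0.002 0 0 0 0 0;0 0.002 0 0 0 0 0;0 0 0 0 0 0 0'
python3 -m creep '0 0.002 0 0 0 0 0;0 0.002 0 0 0 0 0;0 0.002 0 0 0 0 0;0 0.002 0 0 0 0 0;0 0 0 0 0 0 0'
python3 -m creep '0 0.002 0 0 0 0 0;0 0.002 0 0 0 0 0;0 0 0 0 0 0 0'
```

```text
time: 9.05
tool_pos: [548.4, 74.0, 135.7]
tcp_rot: [3.142, -0.0, 3.103]
contact_force: [-0.1, -0.8, 0.4]
grip_width: 0.2
finger_force: 0.3
time: 9.47
tool_pos: [548.4, 82.4, 135.7]
tcp_rot: [3.141, -0.0, 3.103]
contact_force: [0.3, 0.5, 1.2]
grip_width: 0.4
finger_force: 0.0
time: 9.72
tool_pos: [548.5, 84.1, 135.8]
tcp_rot: [-3.138, -0.0, 3.104]
contact_force: [0.2, -9.9, 1.3]
grip_width: 0.4
finger_force: 4.9
```

```bash
python3 -m creep '0 0.001 0 0 0 0 0;0 0 0 0 0 0 0;0 0 0 0 0 0 0'
python3 - <<'E'
from h import *
t=viewer.capture("top");s=viewer.capture("scene")
a=t[150:256,228:338,::-1]; b=s[190:250,232:312,::-1]
c=np.zeros((400,800,3),np.uint8); a=cv2.resize(a,None,fx=3.6,fy=3.6,interpolation=2); b=cv2.resize(b,(400,300),interpolation=2)
c[:a.shape[0],:a.shape[1]]=a; c[:300,400:]=b; cv2.imwrite("pics/crop3.png",c)
E
```

```text
time: 9.97
tool_pos: [548.5, 84.2, 135.8]
tcp_rot: [-3.137, -0.0, 3.103]
contact_force: [-1.7, -14.6, 2.1]
grip_width: 0.2
finger_force: 6.5
```

View pics/crop3.png

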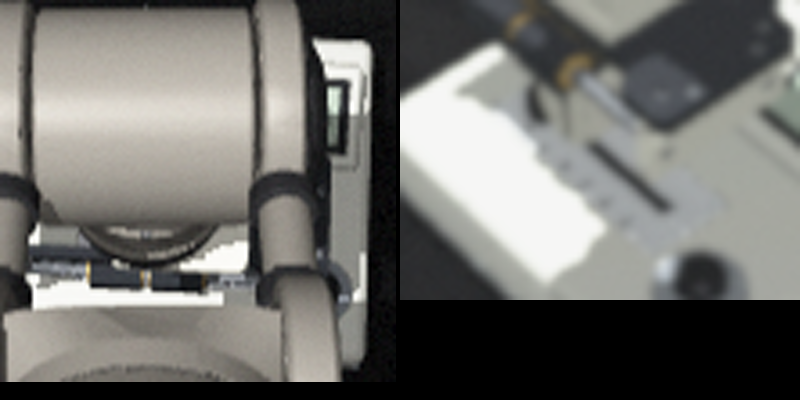

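The reaction is 14.6 N with no further motion, and in the scene crop the tab is at the slot's left end near (540,100), so the lever is at the left stop. Next I'll back off, hop over, and come down on its left side.

```bash
python3 -m creep '0 -0.005 0 0 0 0 0;0 -0.005 0 0 0 0 0;0 0 0.02 0 0 0 0;0 0 0.02 0 0 0 0;0 0.025 0 0 0 0 0;0 0.025 0 0 0 0 0;0 0.02 0 0 0 0 0;0 0 0 0 0 0 0'
python3 -m creep '0 0 -0.02 0 0 0 0;0 0 -0.02 0 0 0 0;0 0 0 0 0 0 0;0 0 0 0 0 0 0'
```

```text
time: 10.73
tool_pos: [548.2, 149.9, 175.9]
tcp_rot: [3.14, 0.0, 3.105]
contact_force: [-0.4, 0.0, -0.1]
grip_width: 0.7
finger_force: 0.0
time: 11.07
tool_pos: [547.9, 146.3, 135.1]
tcp_rot: [-3.141, -0.003, 3.103]
contact_force: [0.8, 0.0, 0.5]
grip_width: 0.7
finger_force: 0.0
```

```bash
python3 -m creep '0 -0.003 0 0 0 0 0;0 -0.003 0 0 0 0 0;0 -0.003 0 0 0 0 0;0 -0.002 0 0 0 0 0;0 0 0 0 0 0 0;0 0 0 0 0 0 0'
python3 -m creep '0 -0.001 0 0 0 0 0;0 -0.001 0 0 0 0 0;0 0 0 0 0 0 0;0 0 0 0 0 0 0'
python3 -m creep '0 -0.001 0 0 0 0 0;0 -0.001 0 0 0 0 0;0 0 0 0 0 0 0;0 0 0 0 0 0 0'
```

```text
time: 11.57
tool_pos: [548.6, 135.5, 136.1]
tcp_rot: [3.141, 0.001, 3.102]
contact_force: [0.1, -0.6, 0.1]
grip_width: 0.2
finger_force: 0.0
time: 11.9
tool_pos: [548.4, 133.8, 135.7]
tcp_rot: [3.142, -0.0, 3.103]
contact_force: [-0.4, 0.3, 0.3]
grip_width: 0.4
finger_force: 0.0
time: 12.23
tool_pos: [548.4, 131.7, 135.7]
tcp_rot: [3.142, -0.0, 3.103]
contact_force: [-0.3, -0.6, -0.1]
grip_width: 0.3
finger_force: 0.0
```

```bash
python3 -m creep '0 -0.001 0 0 0 0 0;0 -0.001 0 0 0 0 0;0 0 0 0 0 0 0;0 0 0 0 0 0 0'
python3 -m creep '0 -0.001 0 0 0 0 0;0 -0.001 0 0 0 0 0;0 0 0 0 0 0 0;0 0 0 0 0 0 0'
```

```text
time: 12.57
tool_pos: [548.5, 129.7, 135.7]
tcp_rot: [3.142, -0.0, 3.103]
contact_force: [-0.0, 0.3, -0.5]
grip_width: 0.5
finger_force: 0.0
time: 12.9
tool_pos: [548.5, 127.7, 135.7]
tcp_rot: [3.141, -0.0, 3.103]
contact_force: [0.1, 0.6, -0.8]
grip_width: 0.4
finger_force: 0.1
```

```bash
python3 -m creep '0 -0.001 0 0 0 0 0;0 0 0 0 0 0 0;0 0 0 0 0 0 0'
python3 -m creep '0 -0.001 0 0 0 0 0;0 0 0 0 0 0 0;0 0 0 0 0 0 0'
python3 -m creep '0 -0.001 0 0 0 0 0;0 0 0 0 0 0 0;0 0 0 0 0 0 0'
```

```text
time: 13.15
tool_pos: [548.4, 127.1, 135.8]
tcp_rot: [3.141, 0.0, 3.103]
contact_force: [0.3, 4.4, -0.0]
grip_width: 0.9
finger_force: 1.7
time: 13.4
tool_pos: [548.4, 126.0, 135.8]
tcp_rot: [3.141, 0.0, 3.103]
contact_force: [-0.6, 4.2, 0.2]
grip_width: 0.6
finger_force: 1.9
time: 13.65
tool_pos: [548.4, 124.5, 135.7]
tcp_rot: [-3.141, -0.0, 3.103]
contact_force: [-0.4, 1.2, 1.3]
grip_width: 0.4
finger_force: 1.0
```

```bash
python3 -m creep '0 -0.0015 0 0 0 0 0;0 -0.0015 0 0 0 0 0;0 -0.0015 0 0 0 0 0;0 -0.0015 0 0 0 0 0;0 -0.0015 0 0 0 0 0;0 -0.0015 0 0 0 0 0;0 0 0 0 0 0 0;0 0 0 0 0 0 0'
python3 -m creep '0 -0.001 0 0 0 0 0;0 -0.001 0 0 0 0 0;0 -0.001 0 0 0 0 0;0 -0.001 0 0 0 0 0;0 -0.001 0 0 0 0 0;0 -0.001 0 0 0 0 0;0 -0.001 0 0 0 0 0;0 0 0 0 0 0 0'
python3 -m creep '0 -0.001 0 0 0 0 0;0 -0.001 0 0 0 0 0;0 -0.001 0 0 0 0 0;0 -0.001 0 0 0 0 0;0 -0.001 0 0 0 0 0;0 -0.001 0 0 0 0 0;0 0 0 0 0 0 0;0 0 0 0 0 0 0'
```

```text
time: 14.32
tool_pos: [548.6, 115.5, 135.7]
tcp_rot: [-3.142, 0.0, 3.102]
contact_force: [1.2, 0.7, -0.7]
grip_width: 0.3
finger_force: 0.0
time: 14.98
tool_pos: [548.3, 108.7, 135.7]
tcp_rot: [-3.142, -0.0, 3.103]
contact_force: [-0.9, 1.5, 0.9]
grip_width: 0.4
finger_force: 0.6
time: 15.65
tool_pos: [548.6, 102.5, 135.8]
tcp_rot: [3.142, 0.0, 3.103]
contact_force: [-0.4, 0.8, -0.0]
grip_width: 0.5
finger_force: 0.0
```

```bash
python3 -m creep '0 -0.001 0 0 0 0 0;0 -0.001 0 0 0 0 0;0 0 0 0 0 0 0'
python3 -m creep '0 -0.001 0 0 0 0 0;0 0 0 0 0 0 0;0 0 0 0 0 0 0'
python3 -m creep '0 -0.001 0 0 0 0 0;0 0 0 0 0 0 0;0 0 0 0 0 0 0'
python3 -m creep '0 -0.001 0 0 0 0 0;0 0 0 0 0 0 0;0 0 0 0 0 0 0'
python3 -m creep '0 -0.001 0 0 0 0 0;0 0 0 0 0 0 0;0 0 0 0 0 0 0'
```

```text
time: 15.9
tool_pos: [548.5, 100.6, 135.7]
tcp_rot: [3.142, 0.0, 3.103]
contact_force: [0.6, 1.2, 0.6]
grip_width: 0.5
finger_force: 0.0
time: 16.15
tool_pos: [548.5, 99.7, 135.8]
tcp_rot: [3.141, 0.0, 3.103]
contact_force: [0.8, 0.3, 0.1]
grip_width: 0.4
finger_force: 0.0
time: 16.4
tool_pos: [548.4, 99.1, 135.8]
tcp_rot: [3.141, 0.0, 3.103]
contact_force: [0.3, 2.9, 0.4]
grip_width: 0.3
finger_force: 1.7
time: 16.65
tool_pos: [548.4, 98.1, 135.8]
tcp_rot: [3.141, 0.0, 3.103]
contact_force: [-0.4, 4.3, 0.5]
grip_width: 0.4
finger_force: 2.0
time: 16.9
tool_pos: [548.4, 96.5, 135.7]
tcp_rot: [-3.141, -0.0, 3.103]
contact_force: [-0.5, 2.5, 0.0]
grip_width: 0.2
finger_force: 1.1
```

The second notch was felt at y≈99.4, as predicted. The crest should come at about 92.5, so I'll ease over it and stop at about 91.

```bash
python3 -m creep '0 -0.001 0 0 0 0 0;0 -0.001 0 0 0 0 0;0 -0.001 0 0 0 0 0;0 0 0 0 0 0 0'
python3 -m creep '0 -0.001 0 0 0 0 0;0 0 0 0 0 0 0;0 -0.001 0 0 0 0 0;0 0 0 0 0 0 0;0 0 0 0 0 0 0'
```

```text
time: 17.23
tool_pos: [548.5, 93.2, 135.7]
tcp_rot: [-3.141, 0.0, 3.103]
contact_force: [0.2, -0.3, -0.4]
grip_width: 0.7
finger_force: 0.0
time: 17.65
tool_pos: [548.5, 91.5, 135.7]
tcp_rot: [-3.141, 0.0, 3.103]
contact_force: [-0.7, 0.5, -0.1]
grip_width: 0.2
finger_force: 0.0
```

```bash
python3 -m creep '0 -0.001 0 0 0 0 0;0 -0.001 0 0 0 0 0;0 -0.001 0 0 0 0 0;0 0 0 0 0 0 0'
python3 -m creep '0 0.006 0 0 0 0 0;0 0 0.02 0 0 0 0;0 0 0.02 0 0 0 0;-0.009 -0.036 0 0 0 0 0;-0.009 -0.036 0 0 0 0 0;-0.009 -0.037 0 0 0 0 0;0 0 0 0 0 0 0;0 0 0 0 0 0 0'
python3 - <<'E'
from h import *
t=viewer.capture("top");s=viewer.capture("scene")
a=t[150:256,228:338,::-1]; b=s[180:270,232:352,::-1]
c=np.zeros((400,800,3),np.uint8); a=cv2.resize(a,None,fx=3.6,fy=3.6,interpolation=2); b=cv2.resize(b,(400,300),interpolation=2)
c[:a.shape[0],:a.shape[1]]=a; c[:300,400:]=b; cv2.imwrite("pics/crop4.png",c)
E
```

```text
time: 17.98
tool_pos: [548.5, 88.5, 135.7]
tcp_rot: [-3.142, 0.0, 3.103]
contact_force: [0.5, -0.2, -0.2]
grip_width: 0.5
finger_force: 0.0
time: 18.65
tool_pos: [521.3, -15.5, 175.9]
tcp_rot: [3.141, 0.0, 3.099]
contact_force: [0.2, 0.4, 0.0]
grip_width: 0.5
finger_force: 0.0
```

View pics/crop4.png

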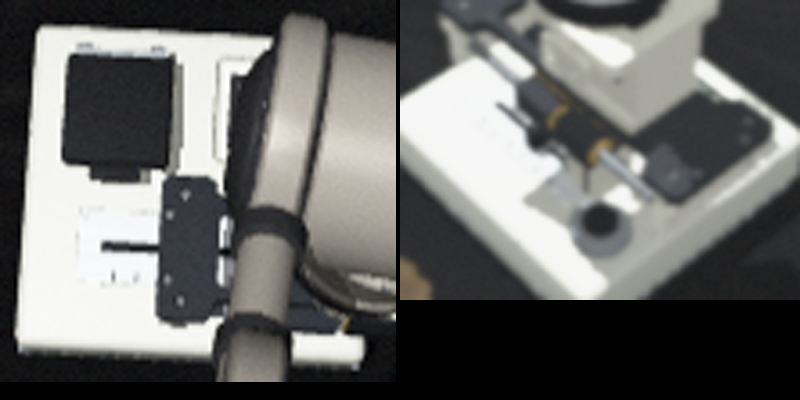

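The top view shows the cover fully shut, at crop (62–175, 55–165). The slot's left part is empty, and the dark tab is near (540,135) in the scene crop. Now I'll press the button.

```bash
python3 -m creep '0 0 -0.012 0 0 0 0;0 0 -0.012 0 0 0 0;0 0 -0.002 0 0 0 0;0 0 0 0 0 0 0;0 0 0 0 0 0 0'
python3 -m creep '0 0 -0.001 0 0 0 0;0 0 -0.001 0 0 0 0;0 0 -0.001 0 0 0 0;0 0 -0.001 0 0 0 0;0 0 0 0 0 0 0'
python3 -m creep '0 0 -0.001 0 0 0 0;0 0 -0.001 0 0 0 0;0 0 -0.001 0 0 0 0;0 0 0 0 0 0 0;0 0 0 0 0 0 0'
```

```text
time: 19.17
tool_pos: [521.7, -13.3, 149.9]
tcp_rot: [3.141, 0.0, 3.104]
contact_force: [-0.8, 0.3, 0.1]
grip_width: 0.5
finger_force: 0.0
time: 19.58
tool_pos: [521.8, -14.2, 146.0]
tcp_rot: [3.141, 0.001, 3.103]
contact_force: [1.2, 1.5, 3.4]
grip_width: 0.3
finger_force: 1.3
time: 20.0
tool_pos: [521.8, -14.2, 143.6]
tcp_rot: [3.141, 0.001, 3.103]
contact_force: [0.0, 1.8, 10.1]
grip_width: 0.1
finger_force: 4.8
```

The reaction is 10 N at 143.6, which is the bottom stop. I'll hold briefly, lift straight up and retreat for a clear look.

```bash
python3 -m creep '0 0 -0.001 0 0 0 0;0 0 0 0 0 0 0;0 0 0 0 0 0 0;0 0 0.005 0 0 0 0;0 0 0.02 0 0 0 0;0 0 0.03 0 0 0 0;0 0 0.03 0 0 0 0;0 0 0.03 0 0 0 0'
python3 -m creep '-0.03 0 0.01 0 0 0 0;-0.03 0 0.01 0 0 0 0;-0.03 0 0.01 0 0 0 0;-0.03 0 0.01 0 0 0 0;-0.02 0 0.01 0 0 0 0;0 0 0 0 0 0 0;0 0 0 0 0 0 0'
python3 - <<'E'
from h import *
t=viewer.capture("top");s=viewer.capture("scene")
a=t[150:256,228:338,::-1]; b=s[180:270,232:352,::-1]
c=np.zeros((400,800,3),np.uint8); a=cv2.resize(a,None,fx=3.6,fy=3.6,interpolation=2); b=cv2.resize(b,(400,300),interpolation=2)
c[:a.shape[0],:a.shape[1]]=a; c[:300,400:]=b; cv2.imwrite("pics/crop5.png",c)
E
```

```text
time: 20.67
tool_pos: [520.8, -14.5, 257.3]
tcp_rot: [-3.141, -0.002, 3.103]
contact_force: [0.3, -0.6, 0.0]
grip_width: 0.3
finger_force: 0.0
time: 21.25
tool_pos: [381.1, -14.5, 307.2]
tcp_rot: [-3.141, 0.001, 3.102]
contact_force: [0.6, -0.4, -0.9]
grip_width: 0.2
finger_force: 0.0
```

View pics/crop5.png

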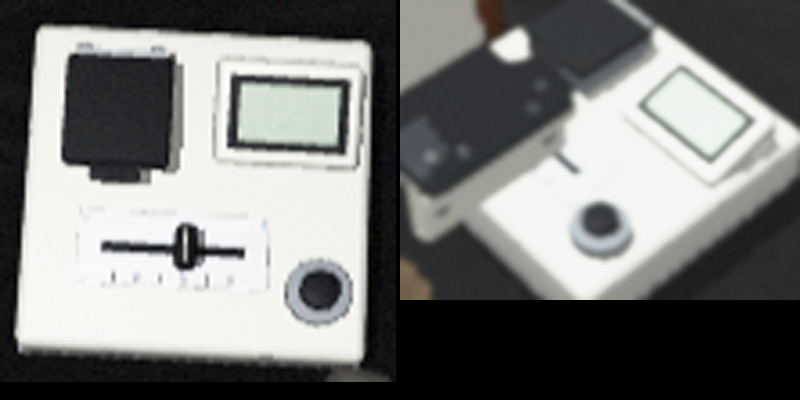

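The top view shows the cover shut, the tab at crop x≈187 over the fourth mark (third click, with marks at 113/137/160/183), and the button up. The instrument's corners haven't moved.

```bash
python3 -c "
from plant import order
print(order.close_job())"
```

```text
the job is handed in; nothing more can be done
None
```

I shut the cover, pushed the lever to its left stop and then right to the third click, pressed and released the read button, and handed the job in at about 21 s; the hand-in gave no verdict, but the last picture shows the cover shut, the tab at the third-click mark and the instrument unmoved.

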